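Move the hand files from the bench rack to the travel rack

TASK

First lift the retaining bar out of its two brackets on the wooden rack and lay it flat in the long dark tray, grip upward, with the files still in place. Then move the three files one by one to the travel rack: each goes into the cradle of its own handle colour, seated down in both notches with the handle in the wide notch, and roughly centred lengthwise on the cradle. Leave the bowl and the mandrel alone.

Things in the scene. Friction and masses are not known exactly. Their poses are not given: they have to be found in the camera images.
- bar: Flat aluminium bar 240 x 24 x 10 mm, 200 g, black grip block on its middle (40 along the bar, 16 across, from 10 to 42 mm above the underside). Origin: centre of the underside; y along the bar, z up. Starts in two open-topped U brackets (8 mm wider than the bar, cheeks 70 mm above the table) of the wooden rack across the handle ends, underside 56 mm above the table.
- tray: Long shallow dark-wood tray for the bar, fixed to the table between the racks: outside 290 x 60 x 14 mm, inside 280 x 50, inner floor 5 mm above its underside. Origin: centre of its underside, on the table; y along its length, z up.
- file_red: File with red handle, 80 g, lying. Origin: mid-length, level with the handle's underside; x to the blade tip, z up. Handle x -90 to 10 mm, 22 wide, 18 high; blade x 10 to 90, 10 wide, 4 thick, its underside at z 7. Balances near x -16: grip there, across. Starts in a plain cradle like the coloured ones, in any order, 60 mm from the next, origin 32 mm above the table.
- cradle_red: Red fixed cradle, one of three 60 mm apart, any order, on the grey travel board. Strip 150 x 44 x 6 mm, two notched supports 12 mm thick: wide notch (32 mm, handle) at x -65, floor z 24; narrow (20 mm, blade) at x 55, floor z 31; cheeks 14 mm over the floors. Origin: centre of underside, 8 mm above the table; x to the blade end. A seated file's origin is 24 mm above it, axes alike.
- file_yellow: File with yellow handle, 80 g, lying. Origin: mid-length, level with the handle's underside; x to the blade tip, z up. Handle x -90 to 10 mm, 22 wide, 18 high; blade x 10 to 90, 10 wide, 4 thick, its underside at z 7. Balances near x -16: grip there, across. Starts in a plain cradle like the coloured ones, in any order, 60 mm from the next, origin 32 mm above the table.
- cradle_yellow: Yellow fixed cradle, one of three 60 mm apart, any order, on the grey travel board. Strip 150 x 44 x 6 mm, two notched supports 12 mm thick: wide notch (32 mm, handle) at x -65, floor z 24; narrow (20 mm, blade) at x 55, floor z 31; cheeks 14 mm over the floors. Origin: centre of underside, 8 mm above the table; x to the blade end. A seated file's origin is 24 mm above it, axes alike.
- file_blue: File with blue handle, 80 g, lying. Origin: mid-length, level with the handle's underside; x to the blade tip, z up. Handle x -90 to 10 mm, 22 wide, 18 high; blade x 10 to 90, 10 wide, 4 thick, its underside at z 7. Balances near x -16: grip there, across. Starts in a plain cradle like the coloured ones, in any order, 60 mm from the next, origin 32 mm above the table.
- cradle_blue: Blue fixed cradle, one of three 60 mm apart, any order, on the grey travel board. Strip 150 x 44 x 6 mm, two notched supports 12 mm thick: wide notch (32 mm, handle) at x -65, floor z 24; narrow (20 mm, blade) at x 55, floor z 31; cheeks 14 mm over the floors. Origin: centre of underside, 8 mm above the table; x to the blade end. A seated file's origin is 24 mm above it, axes alike.
- tub: Bystander: white plastic bowl, 100 mm across, 55 mm high, beyond the racks. Origin: centre of its underside.
- mandrel: Bystander: standing wooden tapered ring mandrel, 48 mm wide at the foot, 18 mm at the top, 150 mm high, beyond the racks. Origin: centre of its underside.
Things that resemble listed ones, but are neither listed nor needed, are in the scene too. Leave any pink look-alike of the bar alone.

How it is judged:
By the outcome, as a careful person would: the job done as asked, in the order asked, and still so for the second after the job is handed in, with the robot touching nothing.
It also fails if it takes over 122 s, if anything falls off the work surface, if the arm or the gripper's body presses on something with over 40 N, if the wrist force passes 120 N, or if a joint passes its speed limit or range.

ROBOT

A 6-joint arm with a two-finger parallel gripper is mounted at the origin on the work surface. World frame = base frame: x ahead of the robot, y to its left, z up, the work surface at z = 0. Lengths are in m, angles in rad, forces in N, time in s.
With the tool pointing down it reaches from about 0.4 to 0.925 m from the base axis. Payload 3.4 kg.
Tool frame: the origin (TCP) lies at the very end of the fingers, on their centre line; the grasp point (between the pads) lies 19 mm behind it; z points along the fingers, y is the line along which they close (so a half turn about z gives the same grasp; the last joint's range is limited). The gripper opens to 85 mm and grips with 20 to 120 N. Pads are 22 mm wide; open, the fingers measure 114 mm over their backs; the gripper's body (76 mm by 85 mm) begins 54 mm behind the grasp point. The pads swing forward as they close: fully open they stand 13 mm farther back than shut.
Start: joints at [-1.327, 0.307, 1.506, -0, 1.328, -0.073], TCP at [0.18, -0.546, 0.202] pointing down, gripper open.
Joint ranges: [-3.12, 3.12], [-1.05, 2.28], [0.14, 2.33], [-1.42, 4.57], [0.1, 2.73], [-2.68, 2.68]. Speed limits (rad/s): [2.57, 2.57, 3.14, 3.14, 3.14, 3.14].

INTERFACE

Orientations are given as a rotation vector (axis times angle).
In Python, from workcell import get_obs, grab_frame, job gives the robot as it stands.
- The arm moves only by the tool apply_moves, never from a script. Its argument "plan" is a list of rows, each a list of 3 entries, a list of its own where there are three numbers: the turn, a rotation vector about the world's x, y, z normalised to -1 to 1, where 1 is 45 degrees, then the shift along the world's x, y, z normalised to -1 to 1, where 1 is 0.15 m, then the opening, from -1 (shut) to 1 (fully open). A call has 1 to 12 rows; each row is the pose to reach, as a shift and turn from the pose commanded when the call began; what a row does not reach only later rows make up. A row lasts 1/10 s, in which the tool goes at most 50 mm and 8.59 degrees, less where a joint would pass 70% of its speed; a pose out of reach is approached as far as the arm can. A call with a number of a shift or a turn outside -1 to 1 is refused whole. A call with a gripper value outside its range is refused whole. The fingers move at their own pace and stop on an object; "grip_force" is the grip in N (left out, the last holds). Time passes only in rows, so rows that repeat a pose let the fingers close. It gives the time, the measured TCP pose, the force, the opening and the grip force at its end, in the units of the state.
- get_obs(): the state, without advancing time (a new reading comes with each control period).
- grab_frame(name): name is "scene" or "top"; returns a dict with "frame" (480x640x3 uint8, blue, green, red), "depth" (480x640 float32, m along the optical axis (not along the pixel's ray), 0 where there is no reading), "mtx" (3x3 intrinsics, pixels), "extrinsics" (4x4, takes a point from camera to world coordinates). Camera axes: x right, y down, z forward; pixel columns grow to the right and rows downward; lengths in m; the calibration is good to about 2 mm. A picture is of the moment at which its call begins.
- job.finish_job(): hands the job in; it is judged then, once.
The state is a dict: "time": time; "joints": joint angles; "dq": joint speeds; "joint_efforts": joint torques, N m; "position": TCP position; "tcp_rot": TCP orientation; "ft_force": force on the tool from outside, world axes, zero at the start; "wrist_torque": the same for the moment, N m; "finger_gap": finger opening in m; "finger_force": force on a finger pad.
Only numpy, scipy, OpenCV 4.12 (cv2) and the standard library are available. Lean on these libraries where they do the work, as an engineer would, in place of code of your own. Each camera call takes 0.05 s, during which the arm holds its last target. There are 200 camera calls.

## Working session

There is one attempt and no reset: what is moved stays moved. The work goes in short steps, Python scripts to look and compute and a tool call to move; the robot and the scene stay as the last step left them, time stands still between calls to the robot, and variables do not carry over. Pictures are saved under pics/ and viewed, at most 14 in all, crops included, and the job is handed in when it is done.

Besides the shell and the picture viewer there is one more tool, called after "Call:" in YAML: its name, and indented under it one key for each argument. apply_moves: Moves the arm, as the interface text tells. Its arguments: {"type":"object","properties":{"plan":{"type":"array","items":{"type":"array"}},"grip_force":{"type":"number"}},"required":["plan"]}

```bash
mkdir -p pics
python3 - <<'E'
from workcell import get_obs, grab_frame
import cv2,numpy as np
print(get_obs())
for n in("scene","top"):
    f=grab_frame(n); cv2.imwrite(f"pics/{n}0.png",f["frame"]); np.savez(f"{n}0.npz",**f); print(n,f["mtx"].round(1).tolist(),f["extrinsics"].round(3).tolist())
E
```

```text
{'time': 0.0, 'joints': array([-1.32648772e+00,  3.07542661e-01,  1.50768043e+00, -1.53876987e-05,
        1.32839759e+00, -7.35095158e-02]), 'dq': array([-0.00164166, -0.00137105,  0.00010937,  0.00143415,  0.00196066,
        0.00093249]), 'joint_efforts': array([-3.51177650e-04, -4.57551777e+01, -2.51914126e+01, -1.62675019e-04,
        1.34491190e-02,  2.26626526e-06]), 'position': array([ 0.17946519, -0.54547258,  0.20079582]), 'tcp_rot': array([-3.10001531e+00, -4.96815307e-01,  2.94902823e-04]), 'ft_force': array([-0.17098142, -0.4241797 ,  0.1548741 ]), 'wrist_torque': array([ 0.0100558 , -0.04510382,  0.04470005]), 'finger_force': 0.0, 'finger_gap': 0.08531800303439527}
scene [[589.7, 0.0, 319.1], [0.0, 589.7, 230.1], [0.0, 0.0, 1.0]] [[0.485, 0.721, -0.495, 1.291], [0.875, -0.402, 0.272, -0.308], [-0.003, -0.564, -0.826, 1.33], [0.0, 0.0, 0.0, 1.0]]
top [[614.2, 0.0, 316.3], [0.0, 614.2, 237.1], [0.0, 0.0, 1.0]] [[0.026, -0.998, 0.055, 0.446], [-1.0, -0.027, -0.006, 0.118], [0.007, -0.055, -0.998, 1.4], [0.0, 0.0, 0.0, 1.0]]
```

View pics/scene0.png

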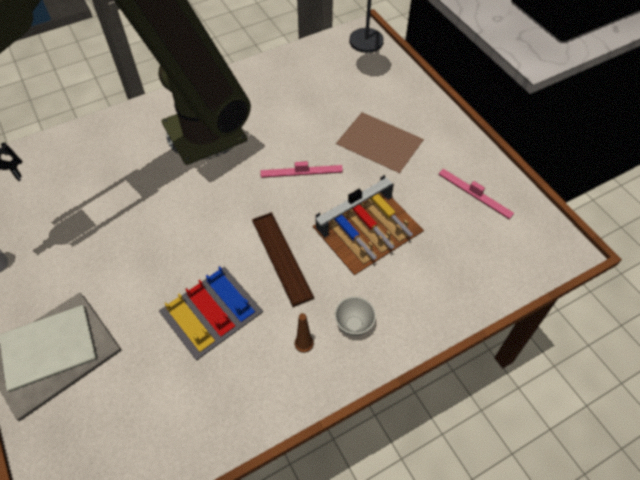

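View pics/top0.png

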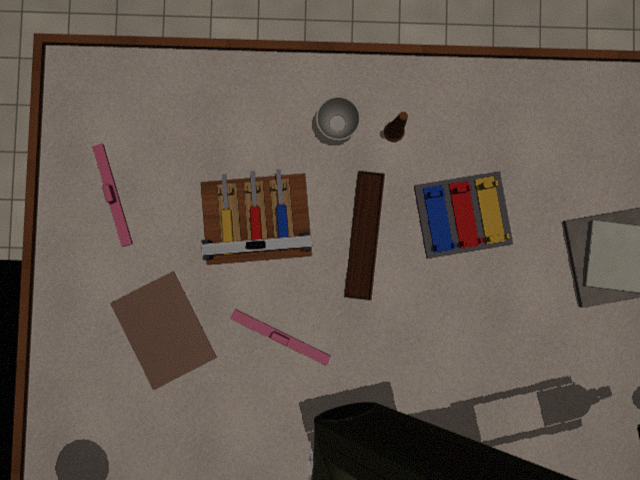

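Top view: yellow, red and blue files at about (227,210), (255,210) and (282,205), with the bar across them at (257,245). The tray is at (365,235) and the cradles are blue (438,220), red (465,215) and yellow (491,210). Two pink decoys lie at (112,195) and (280,336). I'll zoom in on the notches.

Run:
```python
import cv2,numpy as np
t=cv2.imread('pics/top0.png');s=cv2.imread('pics/scene0.png')
a=cv2.resize(t[160:280,190:330],None,fx=2.8,fy=2.8,interpolation=2); b=cv2.resize(t[160:280,400:520],(336,336),interpolation=2)
c=cv2.resize(s[255:365,150:270],(366,336),interpolation=2);d=cv2.resize(s[165:285,300:440],(392,336),interpolation=2)
h=lambda x:cv2.resize(x,(395,298))
cv2.imwrite('pics/z0.png',cv2.convertScaleAbs(np.vstack([np.hstack([h(a),h(b)]),np.hstack([h(d),h(c)])]),alpha=1.6))
```

```text
(no output)
```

View pics/z0.png

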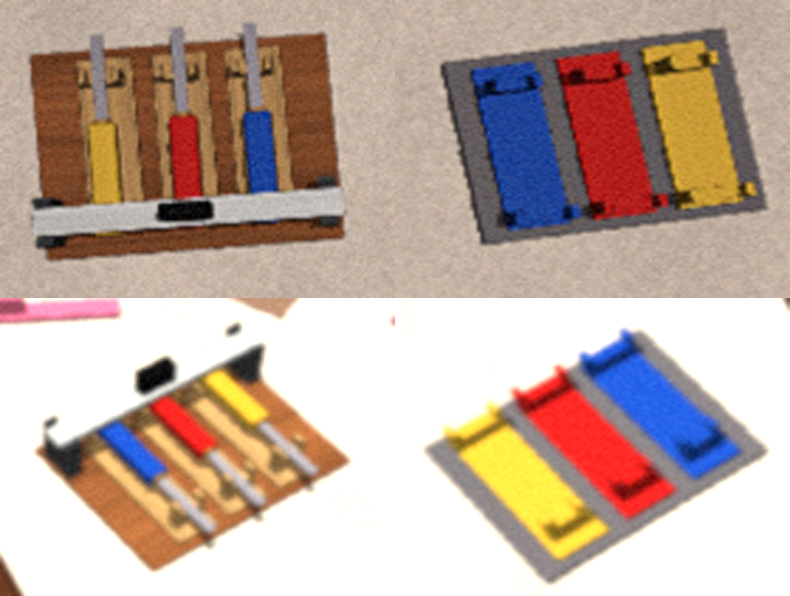

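The wide notches and the handles are both at the end near the robot, so the files and cradles point away from it (+x). Next I measure from both cameras.

```bash
cat > h.py <<'E'
import cv2,numpy as np
def load(n,k=0): return dict(np.load(f"{n}{k}.npz"))
def rays(f,uv):
    uv=np.atleast_2d(uv).astype(float); K=f["mtx"]; E=f["extrinsics"]
    d=np.c_[(uv-[K[0,2],K[1,2]])/[K[0,0],K[1,1]],np.ones(len(uv))]@E[:3,:3].T
    return E[:3,3],d
def plane(f,uv,z):
    o,d=rays(f,uv); return o+d*((z-o[2])/d[:,2])[:,None]
def cloud(f):
    v,u=np.mgrid[:480,:640]; o,d=rays(f,np.c_[u.ravel(),v.ravel()])
    return (o+d*f["depth"].reshape(-1,1)).reshape(480,640,3)
def tri(f,a,g,b):
    o1,d1=rays(f,a);o2,d2=rays(g,b);d1=d1[0]/np.linalg.norm(d1);d2=d2[0]/np.linalg.norm(d2)
    s=np.linalg.lstsq(np.c_[d1,-d2],o2-o1,rcond=None)[0]; p,q=o1+d1*s[0],o2+d2*s[1]
    return (p+q)/2,np.linalg.norm(p-q)
HUE={"red":((0,6),(174,180)),"yellow":((18,30),),"blue":((100,125),)}
def mask(f,c,sat=150,val=50):
    h=cv2.cvtColor(f["frame"],cv2.COLOR_BGR2HSV); m=0
    for a,b in HUE[c]: m=m|cv2.inRange(h,(a,sat,val),(b,255,255))
    return m
def rect(P):  # long-axis rect of xy points, mm
    (c,s,_)=r=cv2.minAreaRect((P[:,:2]*1000).astype(np.float32)); b=cv2.boxPoints(r)
    e=max((b[1]-b[0],b[2]-b[1]),key=np.linalg.norm); a=np.degrees(np.arctan2(e[1],e[0]))
    return np.round(c,1),np.round(sorted(s),1),round((a+90)%180-90,1)
E
python3 - <<'E'
from h import *
for n in("top","scene"):
    f=load(n);C=cloud(f);print(n,"table z mm",np.round(1000*np.median(C[290:320,330:350,2] if n=="top" else C[380:400,230:250,2]),1))
    for c in HUE:
        m=mask(f,c)>0
        for nm,yr in(("file",(.12,.4)),("cradle",(-.4,-.08))):
            s=m&(C[...,1]>yr[0])&(C[...,1]<yr[1])&(C[...,0]>.4)&(C[...,0]<.8)
            s=cv2.morphologyEx(s.astype(np.uint8),cv2.MORPH_OPEN,np.ones((2,2)))>0
            P=C[s]; z=P[:,2]*1000
            print(n,c,nm,len(P),"z pct",np.percentile(z,[2,10,25,50,75,90,98]).round(1),"rect",*rect(P))
            if nm=="cradle":
                q=P[(z>9)&(z<19)]; print("   strip",len(q),*rect(q))
                q=P[z>28]
                for k,w in(("near",q[:,0]<np.median(P[:,0])),("far",q[:,0]>np.median(P[:,0]))):
                    if w.sum()>3: print("   ",k,w.sum(),q[w].mean(0).round(4),rect(q[w]))
E
```

```text
top table z mm -0.9
top red file 317 z pct [14.1 44.1 46.5 48.9 50.7 53.  56.7] rect [499.6 202.5] [ 55.6 192.5] 41.6
top red cradle 1263 z pct [ 5.6  8.9 11.  13.4 16.  33.7 51.2] rect [553.3 -64.5] [149.5 395.8] -80.2
   strip 920 [ 581.4 -225.8] [ 46.1 148.5] 10.8
    near 96 [ 0.5143 -0.2145  0.121 ] (array([486.3, -69.6]), array([ 11.7, 383.4]), np.float32(-79.1))
    far 79 [ 0.6364 -0.2143  0.0433] (array([ 636. , -214.1]), array([12.3, 34.7]), np.float32(-78.3))
top yellow file 342 z pct [12.4 43.5 46.3 48.3 50.4 52.2 55.3] rect [480.5 238.5] [ 82.  237.2] 55.0
top yellow cradle 1257 z pct [ 6.   8.8 11.1 13.3 16.3 31.9 50.7] rect [549.3 -92.9] [148.7 456.7] -77.3
   strip 930 [ 592.7 -286. ] [ 51.4 148.6] 9.1
    near 88 [ 0.5252 -0.2732  0.1129] (array([ 492.4, -100.2]), array([ 11.4, 445.8]), np.float32(-79.1))
    far 78 [ 0.6475 -0.2734  0.0428] (array([ 647.6, -272.9]), array([12. , 33.4]), np.float32(-78.0))
top blue file 288 z pct [38.  44.5 46.5 48.8 50.8 52.4 55. ] rect [511.6 166.9] [ 36.2 159.8] 24.0
top blue cradle 1192 z pct [ 6.1  9.2 11.2 13.5 16.3 32.  51.2] 
[... 1000 characters left out ...]
8.8 -282.9] [ 43.2 139.5] 11.0
    near 71 [ 0.5322 -0.2966  0.0353] (array([ 530.9, -296.8]), array([12. , 42.7]), np.float32(-80.2))
    far 113 [ 0.6763 -0.2749  0.0998] (array([ 963.1, -282.4]), array([ 33. , 656.7]), np.float32(-1.6))
scene blue file 199 z pct [43.8 46.3 48.  50.6 52.3 54.3 56.5] rect [550.1 183.4] [23.8 76.2] 3.2
scene blue cradle 931 z pct [ 9.4 12.  14.1 16.6 20.5 37.8 53.2] rect [ 898.3 -211.4] [ 83.1 804.2] -7.9
   strip 629 [ 575.4 -165.4] [ 44.2 138.4] 11.0
    near 60 [ 0.5098 -0.1788  0.0348] (array([ 508.8, -179.7]), array([10.6, 43. ]), np.float32(-78.9))
    far 114 [ 0.6543 -0.1636  0.0981] (array([ 949.5, -238.5]), array([ 32.7, 695.9]), np.float32(-14.2))
```

Run:
```python
from h import *
F={n:load(n) for n in("top","scene")}
c0={"red":(.58,-.225),"yellow":(.592,-.285),"blue":(.57,-.166)}
f0={"red":.255,"yellow":.31,"blue":.20}
for n,f in F.items():
    C=cloud(f);C[f["depth"]<=0]=9
    print("==",n); X,Y,Z=C[...,0],C[...,1],C[...,2]
    for c in HUE:
        m=mask(f,c,120,30)>0
        s=m&(Y<-.1)&(Y>-.4)&(X<.8)
        P=C[s&(Z>.009)&(Z<.019)]; print(c,"strip",len(P),*rect(P), "zmed",np.median(P[:,2]).round(4))
        for k,w in(("near",X<c0[c][0]-.03),("far",(X>c0[c][0]+.03))):
            q=C[s&w&(Z>.027)&(Z<.07)]; print("   ",k,len(q),*rect(q),"z98",np.percentile(q[:,2],95).round(4))
        s=m&(Y>.12)&(Y<.4)&(X<.7)&(Z>.042)&(Z<.058)
        s=cv2.morphologyEx(s.astype(np.uint8),cv2.MORPH_OPEN,np.ones((2,2)))>0
        P=C[s];print(c,"handle",len(P),*rect(P),"xmax",P[:,0].max().round(4),"zmed",np.median(P[:,2]).round(4))
    h=cv2.cvtColor(f["frame"],cv2.COLOR_BGR2HSV)
    s=(h[...,1]<60)&(h[...,2]>100)&(Y>.1)&(Y<.45)&(X>.4)&(X<.62)&(Z>.06)&(Z<.073)
    P=C[s];print("bar",len(P),*rect(P),"z",np.median(P[:,2]).round(4))
    s=(Y>.1)&(Y<.45)&(X>.4)&(X<.62)&(Z>.085)&(Z<.11); P=C[s];print("grip",len(P),*rect(P),"z",np.median(P[:,2]).round(4))
    s=(h[...,2]<70)&(Y>-.1)&(Y<.12)&(X>.4)&(X<.75)&(Z>-.005)&(Z<.03)
    s=cv2.morphologyEx(s.astype(np.uint8),cv2.MORPH_OPEN,np.ones((5,5)))>0
    P=C[s];print("tray",len(P),*rect(P),"z",np.percentile(P[:,2],[10,50,95]).round(4))
    s=(h[...,1]<60)&(h[...,2]>60)&(Y>.12)&(Y<.4)&(X<.75)&(X>.56)&(Z>.03)&(Z<.055);P=C[s]
    for c in f0:
        q=P[abs(P[:,1]-f0[c])<.025]; 
        if len(q)>10: print("blade",c,len(q),*rect(q),"xmax",q[:,0].max().round(4))
```

```text
== top
red strip 980 [ 583.3 -225.9] [ 49.9 149.6] 11.6 zmed 0.0131
    near 109 [ 518.5 -236.4] [11.7 44.3] -79.1 z98 0.0468
    far 96 [ 636.  -214.1] [12.3 34.7] -78.3 z98 0.0554
red handle 314 [4772.3 4599.9] [   58.9 12203.9] 45.9 xmax 9.0 zmed 0.0489
yellow strip 978 [ 595.1 -282.4] [ 46.2 151.4] 10.8 zmed 0.0131
    near 103 [ 530.2 -296.2] [11.4 46.6] -79.1 z98 0.0486
    far 95 [ 647.5 -272.3] [12.  34.5] -78.9 z98 0.0553
yellow handle 315 [4767.8 4630.9] [   58.1 12165.5] 45.6 xmax 9.0 zmed 0.0485
blue strip 973 [ 572.1 -167.6] [ 51.9 149. ] 12.2 zmed 0.0132
    near 105 [ 507.  -177.6] [11.7 44.4] -79.0 z98 0.0462
    far 85 [ 624.8 -155.2] [12.2 32.2] -78.6 z98 0.055
blue handle 294 [4775.3 4571.5] [   57.3 12240.7] 46.1 xmax 9.0 zmed 0.0487
bar 878 [498.2 239.6] [ 23.5 239.6] -83.7 z 0.0651
grip 144 [498.  239.5] [16.4 40. ] -83.6 z 0.0967
tray 3182 [537.8   1.3] [ 61.7 278.5] -4.8 z [0.0002 0.0045 0.014 ]
blade red 147 [626.8 253.2] [10.3 74.7] 5.2 xmax 0.664
blade yellow 151 [618.6 315.9] [10.4 74.1] 5.6 xmax 0.6557
blade blue 144 [630.1 194.9] [10.2 79. ] 6.7 xmax 0.6
[... 399 characters left out ...]
-273.9] [16.6 32.5] -76.9 z98 0.0562
yellow handle 217 [4767.7 4630.1] [   91.1 12166.6] 45.5 xmax 9.0 zmed 0.0505
blue strip 650 [ 570.5 -166.4] [ 45.  147.7] 10.8 zmed 0.0152
    near 97 [ 505.9 -180.3] [16.5 42.9] -78.9 z98 0.0489
    far 110 [ 623.8 -156.6] [14.1 32.5] -77.7 z98 0.0548
blue handle 207 [550.1 184.3] [23.7 76. ] 4.7 xmax 0.5882 zmed 0.0506
bar 586 [495.9 238.4] [ 41.8 241.3] -84.1 z 0.0673
grip 110 [496.9 237.5] [17.7 43.1] -82.6 z 0.0962
tray 388 [536.4  -4.9] [ 53.8 272. ] -5.6 z [0.003  0.007  0.0165]
blade red 97 [621.4 249.8] [14.3 76.6] 4.8 xmax 0.6594
blade yellow 102 [613.3 316.5] [16.8 76.8] 4.8 xmax 0.652
blade blue 112 [615.8 192.7] [ 16.2 101.3] 9.3 xmax 0.6663
```

Both views agree to within 1–2 mm, and the heights match the text: bar top 66, grip top 97, handles 50, strips 14. The bar is at (0.498, 0.239) with its long axis at −83.8°. The tray's long axis is close to world x, at −4.8°, so the bar has to turn by about +79°. I start moving and refine the tray in the meantime.

Call:
apply_moves:
  plan:
    - [[0,0,0.868],[1,1,0],1]
    - [[0,0,0.868],[1,1,0],1]
    - [[0,0,0.868],[1,1,0],1]
    - [[0,0,0.868],[1,1,0],1]
    - [[0,0,0.868],[1,1,0],1]
    - [[0,0,0.868],[1,1,0],1]

```text
time: 0.7
position: [0.3308, -0.3941, 0.2014]
tcp_rot: [-2.753, -1.511, -0.0]
ft_force: [-0.5, -0.7, -0.1]
finger_gap: 0.0853
finger_force: 0.0
```

Run:
```python
from h import *
from workcell import get_obs
from scipy.spatial.transform import Rotation as R
for n in("top","scene"):
    f=load(n);h=cv2.cvtColor(f["frame"],cv2.COLOR_BGR2HSV)
    m=cv2.inRange(h,(0,60,0),(20,255,75)); m=cv2.morphologyEx(m,cv2.MORPH_OPEN,np.ones((3,3)))
    seed=(365,235) if n=="top" else (283,258)
    for c in cv2.findContours(m,0,2)[0]:
        if cv2.pointPolygonTest(c,seed,False)>0:
            for z in(.014,): print(n,*rect(plane(f,c[:,0],z)))
o=get_obs();print(o["position"],o["tcp_rot"],R.from_rotvec(o["tcp_rot"]).as_matrix()[:,1])
```

```text
top [530.1   0.9] [ 60.9 288.1] -4.8
scene [528.5  -2.4] [ 55.6 289.7] -4.9
[ 0.33084042 -0.39408245  0.20141759] [-2.75333229e+00 -1.51057743e+00 -3.68863105e-04] [ 0.84340559 -0.53727673 -0.00085295]
```

Tray centre (0.530, 0.000), size 61 × 288 mm, as expected. I carry on to the bar.

Call:
apply_moves:
  plan:
    - [[0,0,0.862],[1,1,0],1]
    - [[0,0,0.862],[1,1,0],1]
    - [[0,0,0.862],[1,1,0],1]
    - [[0,0,0.862],[1,1,0],1]
    - [[0,0,0.862],[1,1,0],1]
    - [[0,0,0.862],[1,1,0],1]

```text
time: 1.3
position: [0.4806, -0.2459, 0.2013]
tcp_rot: [-2.1, -2.336, 0.001]
ft_force: [-0.1, -0.0, 0.1]
finger_gap: 0.0855
finger_force: 0.0
```

Call:
apply_moves:
  plan:
    - [[0,0,0],[0,1,0],1]
    - [[0,0,0],[0,1,0],1]
    - [[0,0,0],[0,1,0],1]
    - [[0,0,0],[0,1,0],1]

```text
time: 1.7
position: [0.4776, -0.0928, 0.2014]
tcp_rot: [-2.099, -2.333, -0.001]
ft_force: [0.7, -0.1, -0.7]
finger_gap: 0.0854
finger_force: 0.0
```

Call:
apply_moves:
  plan:
    - [[0,0,0],[0,1,0],1]
    - [[0,0,0],[0,1,0],1]
    - [[0,0,0],[0,1,0],1]
    - [[0,0,0],[0,1,0],1]

```text
time: 2.1
position: [0.4794, 0.0567, 0.2017]
tcp_rot: [-2.099, -2.336, -0.002]
ft_force: [-0.1, -0.1, 0.6]
finger_gap: 0.0858
finger_force: 0.0
```

Call:
apply_moves:
  plan:
    - [[0,0,0],[0,1,0],1]
    - [[0,0,0],[0,1,0],1]
    - [[0,0,0],[0,1,0],1]
    - [[0,0,0],[0,1,0],1]
    - [[0,0,0],[0,1,0],1]

```text
time: 2.6
position: [0.4803, 0.2022, 0.2014]
tcp_rot: [2.102, 2.334, -0.002]
ft_force: [0.1, -0.5, -0.2]
finger_gap: 0.0853
finger_force: 0.0
```

Call:
apply_moves:
  plan:
    - [[0,0,0.005],[0.118,0.235,0],0.2]
    - [[0,0,0.005],[0.118,0.235,-0.2],0.2]
    - [[0,0,0.005],[0.118,0.235,-0.4],0.2]
    - [[0,0,0.005],[0.118,0.235,-0.5],0.2]
    - [[0,0,0.005],[0.118,0.235,-0.5],0.2]

```text
time: 3.1
position: [0.496, 0.2349, 0.1241]
tcp_rot: [-2.1, -2.334, 0.01]
ft_force: [-0.1, -0.8, -0.3]
finger_gap: 0.0514
finger_force: 0.0
```

Run:
```python
from workcell import get_obs, grab_frame
import cv2,numpy as np
print(get_obs()["position"],get_obs()["tcp_rot"],get_obs()["finger_gap"])
f=grab_frame("scene"); s=f["frame"][90:270,250:490]
t=grab_frame("top")["frame"][130:310,150:390]
cv2.imwrite("pics/a1.png",cv2.convertScaleAbs(np.hstack([cv2.resize(s,(400,300)),cv2.resize(t,(400,300))]),alpha=1.6))
```

```text
[0.49600583 0.23487711 0.12412948] [-2.10027127 -2.33383981  0.00989349] 0.051364590424765544
```

View pics/a1.png

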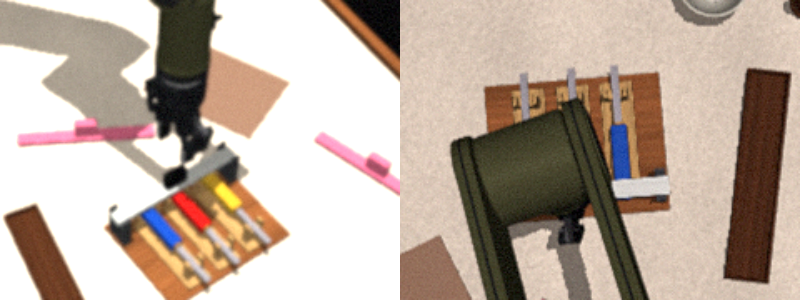

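The gripper hangs above the bar's black grip, with its fingers either side of it. I descend and close.

Call:
apply_moves:
  plan:
    - [[0,0,0],[0.01,0.02,-0.17],0.2]
    - [[0,0,0],[0.01,0.02,-0.34],0.2]
    - [[0,0,0],[0.01,0.02,-0.34],0.2]
    - [[0,0,0],[0.01,0.02,-0.34],0.2]

```text
time: 3.6
position: [0.4997, 0.2415, 0.0768]
tcp_rot: [2.097, 2.338, 0.001]
ft_force: [0.4, 0.1, 0.5]
finger_gap: 0.0511
finger_force: 0.0
```

Call:
apply_moves:
  plan:
    - [[0,0,0],[0,0,0],-1]
    - [[0,0,0],[0,0,0],-1]
    - [[0,0,0],[0,0,0],-1]
    - [[0,0,0],[0,0,0],-1]
    - [[0,0,0],[0,0,0],-1]
    - [[0,0,0],[0,0,0],-1]
  grip_force: 50

```text
time: 4.2
position: [0.4988, 0.2421, 0.0758]
tcp_rot: [2.096, 2.34, 0.0]
ft_force: [-0.4, -0.7, -1.3]
finger_gap: 0.0004
finger_force: 0.0
```

The gap is 0, so the grasp missed. I look before doing anything else.

Run:
```python
from h import *
from workcell import get_obs, grab_frame
print(get_obs()["position"])
f=grab_frame("scene");np.savez("scene1.npz",**f); s=f["frame"][120:240,300:420]
g=grab_frame("top");np.savez("top1.npz",**g);t=g["frame"][190:310,190:310]
cv2.imwrite("pics/a2.png",cv2.convertScaleAbs(np.hstack([cv2.resize(s,(400,400)),cv2.resize(t,(400,400))]),alpha=1.7))
for n,f in(("scene",f),("top",g)):
    C=cloud(f);C[f["depth"]<=0]=9;X,Y,Z=C[...,0],C[...,1],C[...,2];h=cv2.cvtColor(f["frame"],cv2.COLOR_BGR2HSV)
    s=(h[...,1]<60)&(h[...,2]>100)&(Y>.1)&(Y<.45)&(X>.4)&(X<.62)&(Z>.06)&(Z<.073)
    print(n,s.sum(),*rect(C[s]))
```

```text
[0.49883756 0.24208959 0.07578311]
scene 343 [490.9 237.4] [ 42.6 242.1] -86.4
top 367 [506.9 159.6] [23.2 78.6] -84.1
```

View pics/a2.png

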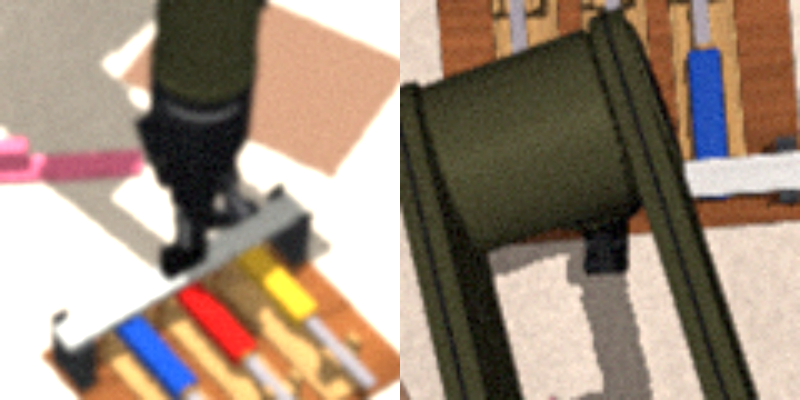

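Run:
```python
from h import *
f=load("scene",1)
E=np.linalg.inv(f["extrinsics"])
def pr(p): q=E[:3,:3]@p+E[:3,3]; q=f["mtx"]@q; return q[:2]/q[2]
for p in([.4988,.2421,.0758],[.4988,.2421,.095],[.4988,.2421,.15],[.4975,.2385,.066],[.4975,.2385,.098]): u=pr(np.array(p)); print(p,u.round(1),"zoom",((u-[300,120])*400/120).round(0))
C=cloud(f);C[f["depth"]<=0]=9
h=cv2.cvtColor(f["frame"],cv2.COLOR_BGR2HSV)
for v in range(176,206,2): print(v,[f"{u}:"+",".join(str(int(round(x*1000))) for x in C[v,u])+f"/{h[v,u,2]}" for u in range(346,378,4)])
```

```text
[0.4988, 0.2421, 0.0758] [356.6 198.6] zoom [189. 262.]
[0.4988, 0.2421, 0.095] [357.  194.2] zoom [190. 247.]
[0.4988, 0.2421, 0.15] [358.1 181. ] zoom [194. 203.]
[0.4975, 0.2385, 0.066] [355.1 201. ] zoom [184. 270.]
[0.4975, 0.2385, 0.098] [355.6 193.7] zoom [185. 246.]
176 ['346:366,291,1/190', '350:481,228,159/91', '354:496,230,174/15', '358:519,227,201/8', '362:528,232,206/10', '366:538,237,215/21', '370:536,251,205/56', '374:408,360,5/108']
178 ['346:371,288,-1/199', '350:375,299,-3/152', '354:502,226,175/8', '358:515,230,187/14', '362:526,234,196/7', '366:401,337,1/58', '370:545,245,209/44', '374:412,358,1/95']
180 ['346:380,282,3/204', '350:384,293,1/167', '354:497,231,159/17', '358:513,231,176/17', '362:513,244,169/15', '366:407,333,2/90', '370:546,245,203/54', '374:550,254,202/56']
182 ['346:384,280,0/203', '350:390,289,1/194', '354:498,230,152/33', '358:518,229,174/17', '362:516,242,165/12', '366:541,237,195/74', '370:553,240,206/38', '374:555,251,201/47']
184 ['346:391,276,1/204', '350:401,282,8/197', '354:498,231,144/36', '358:512,233,158/14', '362:520,240,162/11', '36
[... 1113 characters left out ...]
/101']
198 ['346:438,248,5/109', '350:504,217,100/7', '354:504,230,92/8', '358:503,244,82/13', '362:501,258,71/81', '366:502,270,65/87', '370:493,290,41/79', '374:510,291,60/105']
200 ['346:441,246,1/144', '350:500,221,84/6', '354:500,233,76/15', '358:505,242,77/65', '362:506,255,70/87', '366:472,293,6/78', '370:502,285,45/85', '374:508,294,47/89']
202 ['346:486,217,62/170', '350:500,221,76/39', '354:506,230,77/99', '358:509,240,74/87', '362:500,260,51/74', '366:492,279,29/71', '370:504,284,40/81', '374:508,294,38/82']
204 ['346:495,212,67/181', '350:503,219,71/136', '354:509,228,72/150', '358:505,244,58/85', '362:504,257,48/71', '366:494,278,23/75', '370:503,285,29/81', '374:501,300,17/89']
```

The picture and the reading disagree: the tip appears to be at the block, but the gap says shut. A short straight lift will show whether the bar is held.

Call:
apply_moves:
  plan:
    - [[0,0,0],[0,0,0.1],-1]
    - [[0,0,0],[0,0,0.2],-1]
    - [[0,0,0],[0,0,0.3],-1]
    - [[0,0,0],[0,0,0.3],-1]

```text
time: 4.7
position: [0.5004, 0.2427, 0.1226]
tcp_rot: [2.095, 2.339, 0.006]
ft_force: [0.1, 0.3, -0.1]
finger_gap: 0.0002
finger_force: 0.0
```

Run:
```python
from h import *
from workcell import get_obs, grab_frame
o=get_obs();print(o["position"],o["finger_gap"],o["ft_force"])
f=grab_frame("scene");np.savez("scene2.npz",**f); s=f["frame"][120:240,300:420]
g=grab_frame("top");np.savez("top2.npz",**g);t=g["frame"][190:310,190:310]
cv2.imwrite("pics/a3.png",cv2.convertScaleAbs(np.hstack([cv2.resize(s,(400,400)),cv2.resize(t,(400,400))]),alpha=1.7))
```

```text
[0.50044942 0.24271744 0.1225557 ] 0.00019958130866551667 [ 0.07396061  0.28971478 -0.10039886]
```

View pics/a3.png

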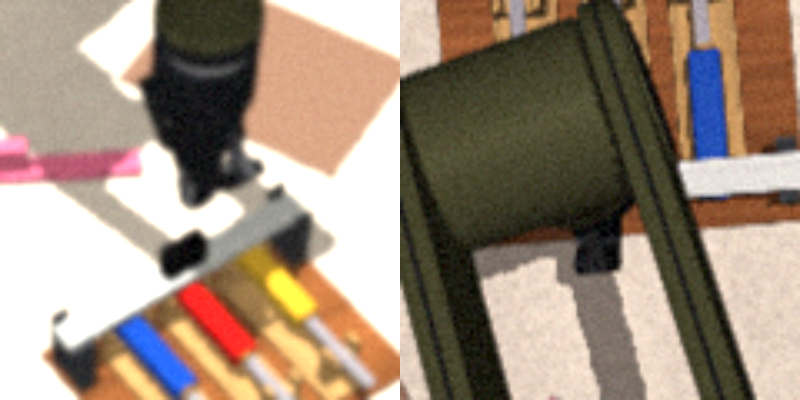

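Run:
```python
from h import *
f=load("scene",2);C=cloud(f);C[f["depth"]<=0]=9
h=cv2.cvtColor(f["frame"],cv2.COLOR_BGR2HSV)
for v in range(160,186,2): print(v,[f"{u}:"+",".join(str(int(round(x*1000))) for x in C[v,u])+f"/{h[v,u,2]}" for u in range(350,382,3)])
```

```text
160 ['350:474,230,213/10', '353:496,224,239/12', '356:512,222,256/15', '359:514,229,254/18', '362:521,233,259/11', '365:532,234,269/14', '368:537,239,272/27', '371:537,248,266/23', '374:353,394,1/115', '377:358,402,1/132', '380:365,407,6/128']
162 ['350:476,229,209/17', '353:495,225,230/13', '356:507,226,242/11', '359:523,224,259/12', '362:523,232,254/12', '365:531,235,261/13', '368:537,239,265/20', '371:537,248,259/43', '374:359,391,0/156', '377:365,397,2/134', '380:370,405,3/128']
164 ['350:476,229,201/65', '353:496,225,224/13', '356:506,227,232/8', '359:520,226,248/16', '362:523,233,247/14', '365:532,235,254/11', '368:540,238,260/30', '371:542,245,259/44', '374:368,385,3/182', '377:372,393,3/186', '380:372,404,-4/153']
166 ['350:339,320,1/161', '353:489,230,207/26', '356:510,225,230/12', '359:516,229,234/13', '362:522,234,237/16', '365:531,236,245/16', '368:361,369,-4/82', '371:547,242,259/43', '374:547,251,253/139', '377:376,391,-1/179', '380:383,396,4/196']
168 ['350:347,315,3/189', '353:492,228,203/48', '356:510,225,222/13', '359:519,228,230/14', '362:514,240,218/13', '365:513,
[... 1365 characters left out ...]
4', '353:390,300,3/166', '356:505,231,167/56', '359:512,236,172/24', '362:511,245,166/108', '365:408,329,5/190', '368:408,339,-1/193', '371:412,348,-2/133', '374:416,355,-1/99', '377:421,362,-1/104', '380:461,342,54/80']
182 ['350:391,289,2/201', '353:392,298,-3/192', '356:507,230,162/126', '359:513,235,166/121', '362:405,321,-3/185', '365:411,328,-1/196', '368:418,333,5/195', '371:420,342,1/181', '374:425,349,2/108', '377:429,357,2/96', '380:476,331,68/92']
184 ['350:394,288,-4/204', '353:403,291,5/206', '356:408,299,5/197', '359:414,305,8/194', '362:413,316,0/200', '365:417,324,0/197', '368:422,331,1/199', '371:428,337,4/174', '374:428,348,-3/104', '377:480,318,71/93', '380:481,328,66/92']
```

The fingers really did shut above the block. In the scene view the shut tips stand at z ≈ 0.16 while 0.123 is reported, and at the grasp they were at about 0.113 while 0.076 was reported. The real tips are therefore about 37 mm higher than reported, with no visible sideways error. I check this against the first picture, then correct with force feedback.

Run:
```python
from h import *
f=load("scene");C=cloud(f);C[f["depth"]<=0]=9
h=cv2.cvtColor(f["frame"],cv2.COLOR_BGR2HSV)
s=(abs(C[...,0]-.18)<.1)&(abs(C[...,1]+.546)<.1)&(C[...,2]>.08)
v,u=np.where(s); print(len(v)); 
P=C[s]; o=np.argsort(P[:,2])[:25]
for i in o: print(u[i],v[i],(P[i]*1000).round())
```

```text
467
19 181 [ 174. -503.  247.]
20 180 [ 173. -500.  248.]
21 180 [ 175. -498.  249.]
16 178 [ 164. -506.  250.]
21 177 [ 169. -495.  252.]
15 177 [ 162. -507.  252.]
13 175 [ 154. -510.  253.]
14 176 [ 159. -509.  253.]
19 180 [ 178. -501.  254.]
20 179 [ 176. -498.  254.]
18 180 [ 177. -503.  254.]
17 179 [ 174. -504.  255.]
19 178 [ 174. -499.  256.]
19 179 [ 177. -500.  257.]
18 177 [ 170. -500.  257.]
19 176 [ 169. -498.  257.]
18 178 [ 175. -501.  258.]
21 176 [ 172. -493.  258.]
20 178 [ 178. -497.  259.]
20 177 [ 175. -496.  259.]
18 179 [ 179. -501.  260.]
20 176 [ 173. -495.  260.]
19 177 [ 175. -498.  260.]
21 174 [ 169. -491.  261.]
20 175 [ 171. -494.  261.]
```

Call:
apply_moves:
  plan:
    - [[0,0,0],[-0.015,-0.02,0],0.2]
    - [[0,0,0],[-0.015,-0.02,0],0.2]
    - [[0,0,0],[-0.015,-0.02,0],0.2]
    - [[0,0,0],[-0.015,-0.02,-0.15],0.2]
    - [[0,0,0],[-0.015,-0.02,-0.3],0.2]
    - [[0,0,0],[-0.015,-0.02,-0.3],0.2]

```text
time: 5.4
position: [0.4939, 0.238, 0.0728]
tcp_rot: [-2.094, -2.337, 0.009]
ft_force: [-1.1, -0.5, -0.0]
finger_gap: 0.051
finger_force: 0.0
```

The first picture gives the same offset (0.034–0.037). I continue down.

Call:
apply_moves:
  plan:
    - [[0,0,0],[0,0,-0.12],0.2]
    - [[0,0,0],[0,0,-0.23],0.2]
    - [[0,0,0],[0,0,-0.23],0.2]
    - [[0,0,0],[0,0,-0.23],0.2]

```text
time: 5.8
position: [0.4969, 0.2391, 0.0417]
tcp_rot: [2.096, 2.34, 0.0]
ft_force: [0.4, 0.5, -1.0]
finger_gap: 0.051
finger_force: 0.0
```

Call:
apply_moves:
  plan:
    - [[0,0,0],[0,0,0],-1]
    - [[0,0,0],[0,0,0],-1]
    - [[0,0,0],[0,0,0],-1]
    - [[0,0,0],[0,0,0],-1]
    - [[0,0,0],[0,0,0],-1]
    - [[0,0,0],[0,0,0],-1]
  grip_force: 50

```text
time: 6.4
position: [0.4973, 0.2394, 0.0423]
tcp_rot: [2.096, 2.339, 0.003]
ft_force: [-0.9, -0.8, 6.1]
finger_gap: 0.0149
finger_force: 49.9
```

The bar's block is gripped (15 mm, 50 N). I lift and check.

Call:
apply_moves:
  plan:
    - [[0,0,0],[0,0,0.08],-1]
    - [[0,0,0],[0,0,0.2],-1]
    - [[0,0,0],[0,0,0.4],-1]
    - [[0,0,0],[0,0,0.6],-1]
    - [[0,0,0],[0,0,0.8],-1]
    - [[0,0,0],[0,0,0.8],-1]

```text
time: 7.0
position: [0.4997, 0.2402, 0.1661]
tcp_rot: [2.093, 2.337, 0.013]
ft_force: [1.4, 0.4, -0.9]
finger_gap: 0.0156
finger_force: 49.1
```

Run:
```python
from h import *
from workcell import get_obs, grab_frame
o=get_obs();print(o["position"],o["finger_gap"],o["ft_force"])
f=grab_frame("scene");np.savez("scene3.npz",**f); s=f["frame"][90:270,250:490]
g=grab_frame("top");np.savez("top3.npz",**g);t=g["frame"][130:310,150:390]
cv2.imwrite("pics/a4.png",cv2.convertScaleAbs(np.hstack([cv2.resize(s,(400,300)),cv2.resize(t,(400,300))]),alpha=1.6))
```

```text
[0.49965209 0.24024309 0.16611612] 0.015588957687914172 [ 1.36577458  0.35193733 -0.93027542]
```

View pics/a4.png

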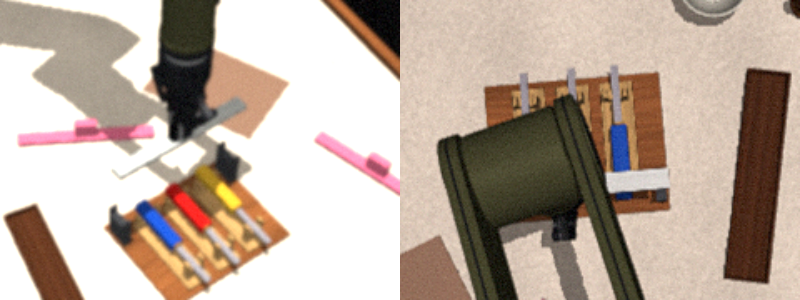

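The bar is out and the files are undisturbed. I carry it to the tray while turning +79°.

Call:
apply_moves:
  plan:
    - [[0,0,0.15],[0.02,-0.13,0],-1]
    - [[0,0,0.3],[0.04,-0.26,0],-1]
    - [[0,0,0.45],[0.06,-0.4,0],-1]
    - [[0,0,0.6],[0.08,-0.53,0],-1]
    - [[0,0,0.75],[0.1,-0.66,0],-1]
    - [[0,0,0.877],[0.11,-0.797,0],-1]
    - [[0,0,0.877],[0.11,-0.797,0],-1]

```text
time: 7.8
position: [0.5115, 0.1171, 0.1592]
tcp_rot: [-1.184, -2.906, 0.005]
ft_force: [-0.0, 0.7, -2.1]
finger_gap: 0.0148
finger_force: 49.0
```

Call:
apply_moves:
  plan:
    - [[0,0,0.15],[0.02,-0.13,0],-1]
    - [[0,0,0.3],[0.04,-0.26,0],-1]
    - [[0,0,0.45],[0.06,-0.4,0],-1]
    - [[0,0,0.6],[0.08,-0.53,0],-1]
    - [[0,0,0.75],[0.1,-0.66,0],-1]
    - [[0,0,0.877],[0.11,-0.797,0],-1]
    - [[0,0,0.877],[0.11,-0.797,0],-1]
    - [[0,0,0.877],[0.11,-0.797,0],-1]

```text
time: 8.6
position: [0.5287, 0.0005, 0.1601]
tcp_rot: [-0.137, -3.136, -0.002]
ft_force: [0.1, 0.2, -2.5]
finger_gap: 0.0156
finger_force: 49.1
```

Run:
```python
from h import *
from workcell import get_obs, grab_frame
o=get_obs();print(o["position"],o["finger_gap"],o["ft_force"])
for n in("scene","top"):
    f=grab_frame(n);np.savez(n+"4.npz",**f)
    C=cloud(f);C[f["depth"]<=0]=9;X,Y,Z=C[...,0],C[...,1],C[...,2];h=cv2.cvtColor(f["frame"],cv2.COLOR_BGR2HSV)
    s=(h[...,1]<60)&(h[...,2]>60)&(abs(Y)<.1)&(X>.35)&(X<.7)&(Z>.13)&(Z<.2)
    s=cv2.morphologyEx(s.astype(np.uint8),cv2.MORPH_OPEN,np.ones((3,3)))>0
    P=C[s];print(n,len(P)); 
    if len(P)>20: print(*rect(P),np.percentile(P[:,2],[5,50,95]),P[:,0].min(),P[:,0].max()); q=P-P.mean(0);print(np.linalg.svd(q)[2][0])
cv2.imwrite("pics/a5.png",cv2.convertScaleAbs(np.hstack([cv2.resize(np.load(n+"4.npz")["frame"][120:330,200:480],(400,300)) for n in("scene","top")]),alpha=1.6))
```

```text
[0.52869705 0.00053686 0.16010202] 0.015563311910252252 [ 0.12852125  0.20666535 -2.51034479]
scene 433
[593.5  -6.3] [ 25.3 114.9] -5.1 [0.17955464 0.18487508 0.18904253] 0.5352576263040042 0.6504380625432866
[ 0.99751702 -0.07034912 -0.00328566]
top 342
[530.4  -6.2] [ 23.1 240.2] -1.3 [0.17887497 0.18283874 0.18688258] 0.4105600085980875 0.6505363937930067
[-0.99861281  0.05264309 -0.00107961]
```

View pics/a5.png

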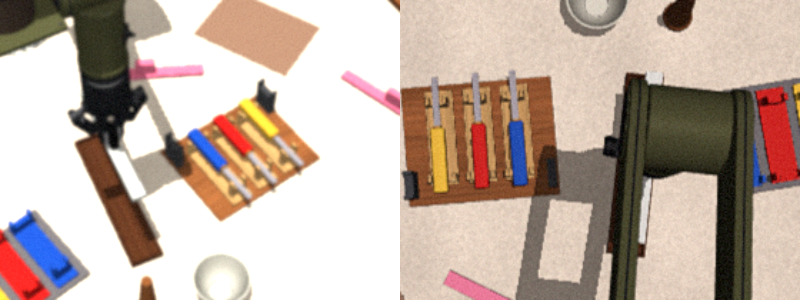

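The bar is level (underside 0.174), centred at (0.530, −0.001) and aligned with the tray. I lower it.

Call:
apply_moves:
  plan:
    - [[0,0,0],[0,0,-0.3],-1]
    - [[0,0,0],[0,0,-0.55],-1]
    - [[0,0,0],[0,0,-0.75],-1]
    - [[0,0,0],[0,0,-0.9],-1]
    - [[0,0,0],[0,0,-1],-1]
    - [[0,0,0],[0,0,-1],-1]

```text
time: 9.3
position: [0.5273, 0.0012, 0.009]
tcp_rot: [-0.131, -3.133, -0.001]
ft_force: [0.2, 0.5, -0.4]
finger_gap: 0.015
finger_force: 49.1
```

Call:
apply_moves:
  plan:
    - [[0,0,0],[0,0,-0.05],-1]
    - [[0,0,0],[0,0,-0.09],-1]
    - [[0,0,0],[0,0,-0.12],-1]
    - [[0,0,0],[0,0,-0.12],-1]
    - [[0,0,0],[0,0,-0.12],-1]

```text
time: 9.8
position: [0.5298, -0.0001, -0.0065]
tcp_rot: [0.131, 3.138, 0.0]
ft_force: [-0.1, 0.4, -1.2]
finger_gap: 0.0145
finger_force: 49.1
```

Call:
apply_moves:
  plan:
    - [[0,0,0],[0,0,-0.01],-1]
    - [[0,0,0],[0,0,-0.014],-1]
    - [[0,0,0],[0,0,-0.014],-1]

```text
time: 10.1
position: [0.5299, -0.0002, -0.0086]
tcp_rot: [0.131, 3.138, -0.0]
ft_force: [-0.1, -0.7, -1.0]
finger_gap: 0.0155
finger_force: 49.2
```

Call:
apply_moves:
  plan:
    - [[0,0,0],[0,0,-0.006],-1]
    - [[0,0,0],[0,0,-0.012],-1]
    - [[0,0,0],[0,0,-0.012],-1]

```text
time: 10.4
position: [0.5299, -0.0002, -0.0087]
tcp_rot: [0.131, 3.137, -0.0]
ft_force: [-4.2, -0.5, 15.7]
finger_gap: 0.0148
finger_force: 51.6
```

Contact with the tray floor (16 N). I release and rise.

Call:
apply_moves:
  plan:
    - [[0,0,0],[0,0,0.01],-0.2]
    - [[0,0,0],[0,0,0.01],-0.2]
    - [[0,0,0],[0,0,0.01],-0.2]
    - [[0,0,0],[0,0,0.01],-0.2]
    - [[0,0,0],[0,0,0.2],-0.2]
    - [[0,0,0],[0,0,0.5],-0.2]
    - [[0,0,0],[0,0,0.9],-0.2]
    - [[0,0,0],[0,0,0.9],-0.2]

```text
time: 11.2
position: [0.5337, -0.0004, 0.1295]
tcp_rot: [0.131, 3.129, -0.001]
ft_force: [1.1, 0.0, -0.2]
finger_gap: 0.0343
finger_force: 0.0
```

Call:
apply_moves:
  plan:
    - [[0,0,0.1],[0.4,0.6,0],-0.2]
    - [[0,0,0.2],[0.5,1,0],-0.2]
    - [[0,0,0.24],[0.5,1,0],-0.2]
    - [[0,0,0.24],[0.5,1,0],-0.2]

```text
time: 11.6
position: [0.6063, 0.154, 0.1235]
tcp_rot: [-0.169, 3.136, 0.003]
ft_force: [-0.2, 0.1, -1.9]
finger_gap: 0.0339
finger_force: 0.0
```

```bash
cat >> h.py <<'E'
def look(k):
    from workcell import get_obs,grab_frame
    o=get_obs();print(o["time"],o["position"].round(4),o["finger_gap"].round(4),o["ft_force"].round(1))
    for n in("top","scene"): np.savez(f"{n}{k}.npz",**grab_frame(n))
def files(k,names=HUE):
    for n in("top","scene"):
        f=load(n,k);C=cloud(f);C[f["depth"]<=0]=9;X,Y,Z=C[...,0],C[...,1],C[...,2];h=cv2.cvtColor(f["frame"],cv2.COLOR_BGR2HSV)
        for c in names:
            s=(mask(f,c,120,30)>0)&(Y>.12)&(Y<.4)&(X<.7)&(Z>.035)&(Z<.058)
            s=cv2.morphologyEx(s.astype(np.uint8),cv2.MORPH_OPEN,np.ones((2,2)))>0
            P=C[s]
            if len(P)<20: print(n,c,len(P)); continue
            t=P[P[:,2]>.044]
            a,b,d=rect(t); w=np.radians(d); bx=a[0]
            print(n,c,len(P),a,b,d,"ztop",np.median(t[:,2]).round(4))
def bar(k):
    for n in("top","scene"):
        f=load(n,k);C=cloud(f);C[f["depth"]<=0]=9;X,Y,Z=C[...,0],C[...,1],C[...,2];h=cv2.cvtColor(f["frame"],cv2.COLOR_BGR2HSV)
        s=(h[...,1]<60)&(h[...,2]>100)&(abs(Y)<.06)&(X>.38)&(X<.7)&(Z>.008)&(Z<.025)
        s=cv2.morphologyEx(s.astype(np.uint8),cv2.MORPH_OPEN,np.ones((2,2)))>0
        print(n,"bar",s.sum(),*rect(C[s]),np.median(C[s][:,2]))
E
python3 - <<'E'
from h import *
look(5);files(5);bar(5)
cv2.imwrite("pics/a6.png",cv2.convertScaleAbs(np.hstack([cv2.resize(np.load(n+"5.npz")["frame"][120:330,200:480],(400,300)) for n in("scene","top")]),alpha=1.6))
E
```

```text
Traceback (most recent call last):
  File "h.py", line 27, in look
    o=get_obs();print(o["time"],o["position"].round(4),o["finger_gap"].round(4),o["ft_force"].round(1))
                                                       ^^^^^^^^^^^^^^^^^^^^^
AttributeError: 'float' object has no attribute 'round'
```

```bash
sed -i 's/o\["finger_gap"\].round(4)/o["finger_gap"]/' h.py
python3 - <<'E'
from h import *
look(5);files(5);bar(5)
cv2.imwrite("pics/a6.png",cv2.convertScaleAbs(np.hstack([cv2.resize(np.load(n+"5.npz")["frame"][120:330,200:480],(400,300)) for n in("scene","top")]),alpha=1.6))
E
```

```text
11.6 [0.6063 0.154  0.1235] 0.03390413999509993 [-0.2  0.1 -1.9]
top red 234 [523.4 223.2] [ 58.9 121.3] 8.7 ztop 0.0496
top yellow 463 [4761.3 4624.2] [   74.5 12184. ] 45.6 ztop 0.0489
top blue 418 [4768.2 4564.2] [   74.2 12261. ] 46.0 ztop 0.0488
scene red 138 [4781.8 4608.5] [   47.6 12178.3] 45.9 ztop 0.0505
scene yellow 241 [536.1 305.5] [29.3 86. ] 0.4 ztop 0.0511
scene blue 89 [569.5 185.2] [20.7 39. ] 11.5 ztop 0.0501
top bar 878 [4771.5 4434.3] [  195.6 12444.5] 46.3 0.013473758606057373
scene bar 639 [4773.5 4436. ] [  205.5 12439.1] 46.3 0.016154451366996447
```

View pics/a6.png

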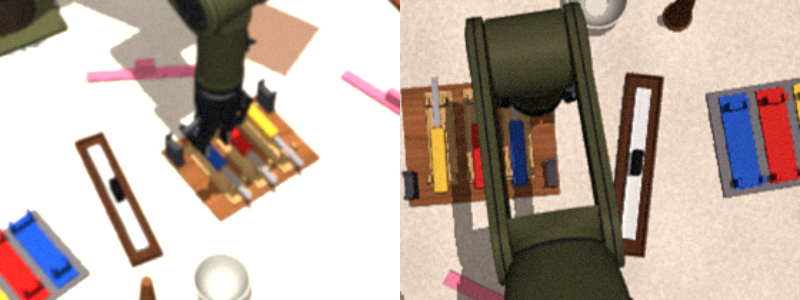

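The bar lies in the tray, grip upward, with the files still in place. In the earlier top frame (k=4) all three files are unobstructed, so I measure them there.

```bash
sed -i 's/            P=C\[s\]$/            P=C[s];P=P[P[:,0]<1]/' h.py
python3 - <<'E'
from h import *
files(4)
# along-axis extents + direction via PCA of full file (handle+blade)
for n in("top","scene"):
    f=load(n,4);C=cloud(f);C[f["depth"]<=0]=9;X,Y,Z=C[...,0],C[...,1],C[...,2];h=cv2.cvtColor(f["frame"],cv2.COLOR_BGR2HSV)
    for c,y0 in(("red",.25),("yellow",.31),("blue",.19)):
        s=(Y>.12)&(Y<.4)&(X<.7)&(X>.45)&(Z>.042)&(Z<.058)&(mask(f,c,120,30)>0); P=C[s][:,:2]
        hc=rect(np.c_[P,P[:,0]])[0]/1000
        b=(h[...,1]<60)&(h[...,2]>60)&(X<.72)&(X>.585)&(Z>.032)&(Z<.055)&(abs(Y-hc[1]-(X-hc[0])*.1)<.012); B=C[b][:,:2]
        A=np.r_[P,B]; d=B.mean(0)-P.mean(0); d/=np.linalg.norm(d); t=(A-P.mean(0))@d; tp=(P-P.mean(0))@d
        o1=P.mean(0)+d*(tp.max()-.010); o2=P.mean(0)+d*(tp.min()+.090); o3=P.mean(0)+d*(t.max()-.090)
        print(n,c,"ang",np.degrees(np.arctan2(d[1],d[0])).round(2),"len",(tp.max()-tp.min()).round(4),"orig",o1.round(4),o2.round(4),o3.round(4),"grip",(o2/2+o1/2-.016*d).round(4))
E
```

```text
top red 432 [533.3 242.4] [20.2 95.9] 5.3 ztop 0.0488
top yellow 463 [525.8 305.9] [21.9 97.3] 4.8 ztop 0.0493
top blue 416 [539.4 183.8] [19.8 96.6] 6.2 ztop 0.049
scene red 281 [536.6 241.6] [26.  99.2] 5.7 ztop 0.0511
scene yellow 310 [527.5 305.4] [37.4 98.2] 13.5 ztop 0.0511
scene blue 260 [542.1 183. ] [23.6 96.1] 5.1 ztop 0.0507
top red ang 5.77 len 0.0981 orig [0.5731 0.2475] [0.5751 0.2477] [0.5746 0.2476] grip [0.5582 0.246 ]
top yellow ang -28.12 len 0.1934 orig [0.6469 0.2396] [0.5645 0.2836] [0.5763 0.2773] grip [0.5916 0.2692]
top blue ang 6.05 len 0.0986 orig [0.5797 0.1895] [0.5811 0.1897] [0.5794 0.1895] grip [0.5645 0.1879]
scene red ang 6.45 len 0.1019 orig [0.5733 0.2451] [0.5714 0.2449] [0.5716 0.2449] grip [0.5564 0.2432]
scene yellow ang -27.25 len 0.2026 orig [0.652  0.2358] [0.5608 0.2827] [0.5808 0.2724] grip [0.5921 0.2666]
scene blue ang 7.41 len 0.0973 orig [0.5755 0.1864] [0.5782 0.1867] [0.5761 0.1864] grip [0.561  0.1845]
```

Files: red (0.573, 0.246), blue (0.578, 0.188), yellow (0.565, 0.310), at about 6°. Cradle origins: red (0.582, −0.225), yellow (0.5935, −0.2845), blue (0.570, −0.1665), at 11°. The 60 mm spacings check out. Blue goes first.

Call:
apply_moves:
  plan:
    - [[0,0,0],[-0.28,0.243,0],-0.05]
    - [[0,0,0],[-0.28,0.243,0],-0.05]
    - [[0,0,0],[-0.28,0.243,0],-0.05]
    - [[0,0,0],[-0.28,0.243,-0.25],-0.05]
    - [[0,0,0],[-0.28,0.243,-0.5],-0.05]
    - [[0,0,0],[-0.28,0.243,-0.7],-0.05]
    - [[0,0,0],[-0.28,0.243,-0.82],-0.05]
    - [[0,0,0],[-0.28,0.243,-0.9],-0.05]
    - [[0,0,0],[-0.28,0.243,-0.9],-0.05]

```text
time: 12.6
position: [0.5619, 0.1848, -0.0124]
tcp_rot: [0.163, -3.134, 0.002]
ft_force: [-1.1, -1.4, -0.1]
finger_gap: 0.0409
finger_force: 0.0
```

Call:
apply_moves:
  plan:
    - [[0,0,0],[0,0,0],-1]
    - [[0,0,0],[0,0,0],-1]
    - [[0,0,0],[0,0,0],-1]
    - [[0,0,0],[0,0,0],-1]
    - [[0,0,0],[0,0,0],-1]
  grip_force: 35

```text
time: 13.1
position: [0.5632, 0.1866, -0.0098]
tcp_rot: [-0.165, 3.136, 0.0]
ft_force: [-1.3, 0.7, 3.3]
finger_gap: 0.0213
finger_force: 36.0
```

Call:
apply_moves:
  plan:
    - [[0,0,0],[0,0,0.1],-1]
    - [[0,0,0],[0,0,0.3],-1]
    - [[0,0,0],[0,0,0.5],-1]
    - [[0,0,0],[0,0,0.7],-1]
    - [[0,0,0],[0,0,0.7],-1]

```text
time: 13.6
position: [0.5661, 0.1874, 0.099]
tcp_rot: [-0.165, 3.128, 0.003]
ft_force: [0.2, 0.1, -1.1]
finger_gap: 0.0214
finger_force: 35.5
```

Call:
apply_moves:
  plan:
    - [[0,0,0.01],[-0.01,-0.2,0],-1]
    - [[0,0,0.02],[-0.01,-0.4,0],-1]
    - [[0,0,0.037],[-0.019,-0.6,0],-1]
    - [[0,0,0.037],[-0.019,-0.791,0],-1]
    - [[0,0,0.037],[-0.019,-0.791,0],-1]

```text
time: 14.1
position: [0.5588, 0.0646, 0.0934]
tcp_rot: [0.206, -3.133, 0.002]
ft_force: [-0.3, 0.7, -0.6]
finger_gap: 0.0214
finger_force: 35.5
```

Call:
apply_moves:
  plan:
    - [[0,0,0.01],[-0.01,-0.2,0],-1]
    - [[0,0,0.02],[-0.01,-0.4,0],-1]
    - [[0,0,0.037],[-0.019,-0.6,0],-1]
    - [[0,0,0.037],[-0.019,-0.791,0],-1]
    - [[0,0,0.037],[-0.019,-0.791,0],-1]

```text
time: 14.6
position: [0.5569, -0.0533, 0.0937]
tcp_rot: [0.252, -3.131, 0.001]
ft_force: [0.0, 0.2, -1.2]
finger_gap: 0.0216
finger_force: 35.5
```

Call:
apply_moves:
  plan:
    - [[0,0,0.01],[-0.01,-0.2,0],-1]
    - [[0,0,0.02],[-0.01,-0.4,0],-1]
    - [[0,0,0.037],[-0.019,-0.6,0],-1]
    - [[0,0,0.037],[-0.019,-0.791,0],-1]
    - [[0,0,0.037],[-0.019,-0.791,0],-1]
    - [[0,0,0.037],[-0.019,-0.791,0],-1]

```text
time: 15.2
position: [0.5538, -0.1686, 0.0937]
tcp_rot: [0.3, -3.127, -0.002]
ft_force: [-0.2, 0.4, -0.6]
finger_gap: 0.0216
finger_force: 35.5
```

```bash
cat >> h.py <<'E'
def held(k,c,zr=(.1,.19)):
    for n in("top","scene"):
        f=load(n,k);C=cloud(f);C[f["depth"]<=0]=9;X,Y,Z=C[...,0],C[...,1],C[...,2]
        s=(mask(f,c,120,30)>0)&(Y<-.08)&(Y>-.4)&(X<.8)&(Z>zr[0])&(Z<zr[1]);P=C[s]
        if len(P)>10: print(n,c,len(P),*rect(P),"z",np.percentile(P[:,2],[10,50,90]).round(4))
        h=cv2.cvtColor(f["frame"],cv2.COLOR_BGR2HSV)
        s=(h[...,1]<60)&(Y<-.08)&(Y>-.4)&(X<.75)&(X>.575)&(Z>zr[0])&(Z<zr[1]-.01)
        s=(cv2.morphologyEx(s.astype(np.uint8),cv2.MORPH_OPEN,np.ones((3,3)))>0)&s;P=C[s]
        if len(P)>10: print("   blade?",len(P),*rect(P),"z",np.percentile(P[:,2],[10,50,90]).round(4),"xmax",P[:,0].max().round(4))
E
python3 - <<'E'
from h import *
look(6);held(6,"blue")
cv2.imwrite("pics/a7.png",cv2.convertScaleAbs(np.hstack([cv2.resize(load(n,6)["frame"][s],(400,400)) for n,s in(("scene",np.s_[210:390,130:310]),("top",np.s_[130:310,350:530]))]),alpha=1.6))
E
```

```text
15.2 [ 0.5538 -0.1686  0.0937] 0.02162777249058651 [-0.2  0.4 -0.6]
top blue 32 [ 552.6 -147.2] [43.  45.5] -11.2 z [0.1373 0.152  0.1778]
   blade? 166 [ 624.3 -155.3] [10.9 69.9] 9.3 z [0.1413 0.1449 0.1484] xmax 0.6589
scene blue 699 [ -82.  -248.6] [ 121.2 1327.8] 10.4 z [0.1456 0.1601 0.1845]
   blade? 130 [ 620.8 -156.5] [10.9 73.7] 10.8 z [0.1449 0.1478 0.1505] xmax 0.6573
```

View pics/a7.png

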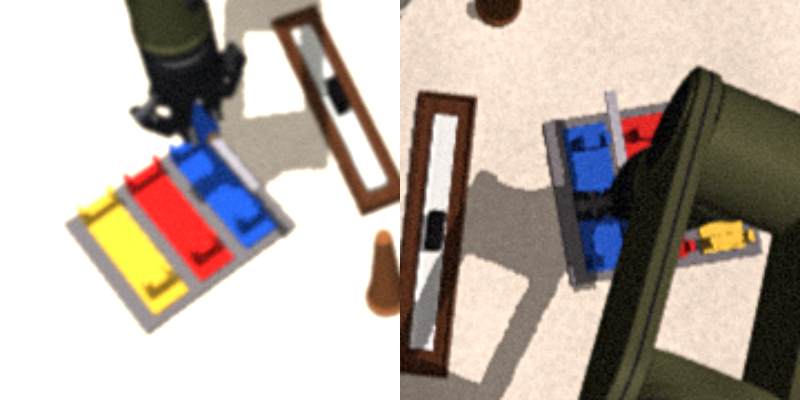

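The blue file is held level. Its blade centre line is at (0.622, −0.156), against −0.1564 for the cradle axis, and the tip is at 0.658 (expected 0.659). I lower it.

Call:
apply_moves:
  plan:
    - [[0,0,0],[0,0,-0.25],-1]
    - [[0,0,0],[0,0,-0.45],-1]
    - [[0,0,0],[0,0,-0.6],-1]
    - [[0,0,0],[0,0,-0.67],-1]
    - [[0,0,0],[0,0,-0.69],-1]
    - [[0,0,0],[0,0,-0.69],-1]
    - [[0,0,0],[0,0,-0.69],-1]

```text
time: 16.0
position: [0.5551, -0.1694, -0.0083]
tcp_rot: [-0.302, 3.125, -0.001]
ft_force: [-0.5, 0.2, -1.1]
finger_gap: 0.0215
finger_force: 35.5
```

Call:
apply_moves:
  plan:
    - [[0,0,0],[0,0,-0.007],-1]
    - [[0,0,0],[0,0,-0.013],-1]
    - [[0,0,0],[0,0,-0.013],-1]

```text
time: 16.3
position: [0.555, -0.1697, -0.0098]
tcp_rot: [-0.301, 3.125, -0.001]
ft_force: [-0.3, 1.0, 4.8]
finger_gap: 0.0213
finger_force: 36.3
```

Seated, with light contact. I release, rise and go to the red file.

Call:
apply_moves:
  plan:
    - [[0,0,0],[0,0,0],-0.05]
    - [[0,0,0],[0,0,0],-0.05]
    - [[0,0,0],[0,0,0],-0.05]
    - [[0,0,0],[0,0,0.15],-0.05]
    - [[0,0,0],[0,0,0.4],-0.05]
    - [[0,0,0],[0,0,0.7],-0.05]
    - [[0,0,0],[0,0,0.7],-0.05]

```text
time: 17.0
position: [0.5588, -0.1714, 0.0998]
tcp_rot: [-0.3, 3.116, -0.008]
ft_force: [0.8, -0.2, 0.0]
finger_gap: 0.0407
finger_force: 0.0
```

Call:
apply_moves:
  plan:
    - [[0,0,-0.037],[0.006,0.92,0],-0.05]
    - [[0,0,-0.037],[0.006,0.92,0],-0.05]
    - [[0,0,-0.037],[0.006,0.92,0],-0.05]
    - [[0,0,-0.037],[0.006,0.92,0],-0.05]

```text
time: 17.4
position: [0.5538, -0.0271, 0.0932]
tcp_rot: [0.262, -3.129, -0.003]
ft_force: [0.1, -0.2, 0.1]
finger_gap: 0.0403
finger_force: 0.0
```

Run:
```python
from h import *
look(7);held(7,"blue",(.03,.058))
cv2.imwrite("pics/a8.png",cv2.convertScaleAbs(np.hstack([cv2.resize(load(n,7)["frame"][s],(400,400)) for n,s in(("scene",np.s_[210:390,130:310]),("top",np.s_[130:310,350:530]))]),alpha=1.6))
```

```text
17.4 [ 0.5538 -0.0271  0.0932] 0.040294263410555975 [ 0.1 -0.2  0.1]
scene blue 420 [ 557.1 -172.5] [ 42.1 153.2] 8.5 z [0.0387 0.05   0.0545]
   blade? 95 [ 619.9 -157.3] [12.6 73.9] 11.1 z [0.04   0.0437 0.0463] xmax 0.6562
```

View pics/a8.png

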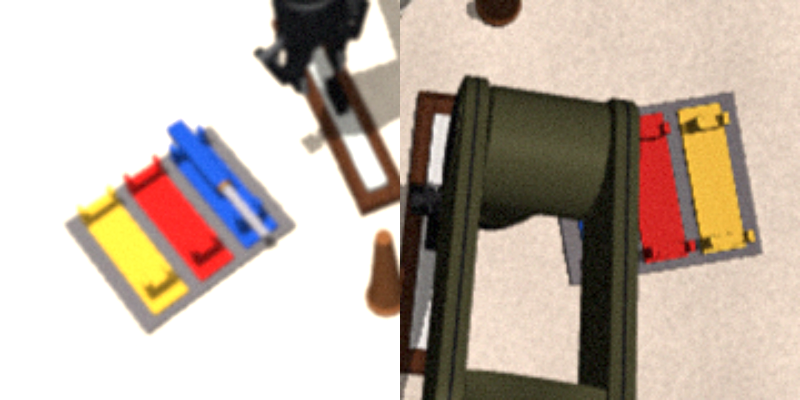

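Blue is seated in its cradle (blade top 43.7 mm, 43 expected). On to red.

Call:
apply_moves:
  plan:
    - [[0,0,-0.037],[0.006,0.92,0],-0.05]
    - [[0,0,-0.037],[0.006,0.92,0],-0.05]
    - [[0,0,-0.037],[0.006,0.92,0],-0.05]
    - [[0,0,-0.037],[0.006,0.92,0],-0.05]

```text
time: 17.9
position: [0.5564, 0.1092, 0.0936]
tcp_rot: [-0.214, 3.134, 0.002]
ft_force: [1.1, -0.0, -0.6]
finger_gap: 0.0402
finger_force: 0.0
```

Call:
apply_moves:
  plan:
    - [[0,0,-0.037],[0.006,0.924,0],-0.05]
    - [[0,0,-0.037],[0.006,0.924,0],-0.05]
    - [[0,0,-0.037],[0.006,0.924,0],-0.05]
    - [[0,0,-0.037],[0.006,0.924,0],-0.05]
    - [[0,0,-0.037],[0.006,0.924,0],-0.05]

```text
time: 18.4
position: [0.5573, 0.2438, 0.0933]
tcp_rot: [0.166, -3.137, 0.002]
ft_force: [0.1, -0.7, -0.4]
finger_gap: 0.0408
finger_force: 0.0
```

Call:
apply_moves:
  plan:
    - [[0,0,0],[0,0,-0.25],-0.05]
    - [[0,0,0],[0,0,-0.5],-0.05]
    - [[0,0,0],[0,0,-0.63],-0.05]
    - [[0,0,0],[0,0,-0.7],-0.05]
    - [[0,0,0],[0,0,-0.7],-0.05]

```text
time: 18.9
position: [0.556, 0.2426, -0.0126]
tcp_rot: [0.161, -3.134, 0.002]
ft_force: [-0.7, 0.2, 0.9]
finger_gap: 0.0407
finger_force: 0.0
```

Call:
apply_moves:
  plan:
    - [[0,0,0],[0,0,0],-1]
    - [[0,0,0],[0,0,0],-1]
    - [[0,0,0],[0,0,0],-1]
    - [[0,0,0],[0,0,0],-1]
    - [[0,0,0],[0,0,0],-1]
  grip_force: 35

```text
time: 19.4
position: [0.5576, 0.2452, -0.01]
tcp_rot: [-0.165, 3.135, 0.0]
ft_force: [-0.9, -1.3, 4.8]
finger_gap: 0.0214
finger_force: 36.6
```

Call:
apply_moves:
  plan:
    - [[0,0,0],[0,0,0.1],-1]
    - [[0,0,0],[0,0,0.3],-1]
    - [[0,0,0],[0,0,0.5],-1]
    - [[0,0,0],[0,0,0.7],-1]
    - [[0,0,0],[0,0,0.7],-1]

```text
time: 19.9
position: [0.56, 0.2465, 0.0985]
tcp_rot: [-0.165, 3.129, 0.004]
ft_force: [1.0, 0.1, 0.1]
finger_gap: 0.0215
finger_force: 36.0
```

Call:
apply_moves:
  plan:
    - [[0,0,0.01],[0,-0.2,0],-1]
    - [[0,0,0.02],[0.01,-0.5,0],-1]
    - [[0,0,0.028],[0.015,-0.788,0],-1]
    - [[0,0,0.028],[0.015,-0.788,0],-1]

```text
time: 20.3
position: [0.5577, 0.1221, 0.0928]
tcp_rot: [0.193, -3.133, 0.004]
ft_force: [-0.0, 0.5, -0.6]
finger_gap: 0.0213
finger_force: 35.9
```

Call:
apply_moves:
  plan:
    - [[0,0,0.01],[0,-0.2,0],-1]
    - [[0,0,0.02],[0.01,-0.5,0],-1]
    - [[0,0,0.028],[0.015,-0.788,0],-1]
    - [[0,0,0.028],[0.015,-0.788,0],-1]

```text
time: 20.7
position: [0.561, 0.0045, 0.0931]
tcp_rot: [0.227, -3.132, 0.003]
ft_force: [0.3, 1.3, 0.2]
finger_gap: 0.0217
finger_force: 35.9
```

Call:
apply_moves:
  plan:
    - [[0,0,0.01],[0,-0.2,0],-1]
    - [[0,0,0.02],[0.01,-0.5,0],-1]
    - [[0,0,0.028],[0.015,-0.788,0],-1]
    - [[0,0,0.028],[0.015,-0.788,0],-1]

```text
time: 21.1
position: [0.5643, -0.1133, 0.0933]
tcp_rot: [-0.262, 3.13, -0.003]
ft_force: [0.2, 0.2, -0.7]
finger_gap: 0.0215
finger_force: 35.9
```

Call:
apply_moves:
  plan:
    - [[0,0,0.01],[0,-0.2,0],-1]
    - [[0,0,0.02],[0.01,-0.5,0],-1]
    - [[0,0,0.028],[0.016,-0.789,0],-1]
    - [[0,0,0.028],[0.016,-0.789,0],-1]
    - [[0,0,0.028],[0.016,-0.789,0],-1]
    - [[0,0,0.028],[0.016,-0.789,0],-1]

```text
time: 21.7
position: [0.5655, -0.2258, 0.0932]
tcp_rot: [0.304, -3.126, -0.003]
ft_force: [0.0, 0.8, -1.3]
finger_gap: 0.0218
finger_force: 35.9
```

Run:
```python
from h import *
look(8);held(8,"red")
```

```text
21.7 [ 0.5655 -0.2258  0.0932] 0.021792017585950212 [ 0.   0.8 -1.3]
top red 120 [ 547.9 -212.2] [39.1 76.9] 22.5 z [0.1404 0.1507 0.1557]
   blade? 188 [ 633.  -212.9] [12.3 75.3] 10.9 z [0.1416 0.1449 0.1483] xmax 0.6701
scene red 155 [ 609.6 -226.9] [ 34.7 117.5] 7.9 z [0.145  0.1546 0.1594]
   blade? 154 [ 615.2 -222. ] [ 38.6 105.1] 35.7 z [0.1441 0.1477 0.1523] xmax 0.6683
```

Call:
apply_moves:
  plan:
    - [[0,0,0],[0,-0.01,-0.25],-1]
    - [[0,0,0],[0,-0.01,-0.45],-1]
    - [[0,0,0],[0,-0.01,-0.6],-1]
    - [[0,0,0],[0,-0.01,-0.67],-1]
    - [[0,0,0],[0,-0.01,-0.69],-1]
    - [[0,0,0],[0,-0.01,-0.703],-1]
    - [[0,0,0],[0,-0.01,-0.703],-1]
    - [[0,0,0],[0,-0.01,-0.703],-1]

```text
time: 22.6
position: [0.5661, -0.2285, -0.01]
tcp_rot: [-0.304, 3.126, 0.0]
ft_force: [-2.6, 1.6, 6.9]
finger_gap: 0.0218
finger_force: 36.9
```

Red has contact and is seated. I release it and go for yellow.

Call:
apply_moves:
  plan:
    - [[0,0,0],[0,0,0],-0.05]
    - [[0,0,0],[0,0,0],-0.05]
    - [[0,0,0],[0,0,0],-0.05]
    - [[0,0,0],[0,0,0.15],-0.05]
    - [[0,0,0],[0,0,0.4],-0.05]
    - [[0,0,0],[0,0,0.7],-0.05]
    - [[0,0,0],[0,0,0.7],-0.05]

```text
time: 23.3
position: [0.5708, -0.2318, 0.0998]
tcp_rot: [-0.301, 3.116, -0.011]
ft_force: [1.0, -0.1, 0.3]
finger_gap: 0.0404
finger_force: 0.0
```

Call:
apply_moves:
  plan:
    - [[0,0,-0.028],[-0.027,0.896,0],-0.05]
    - [[0,0,-0.028],[-0.027,0.896,0],-0.05]
    - [[0,0,-0.028],[-0.027,0.896,0],-0.05]
    - [[0,0,-0.028],[-0.027,0.896,0],-0.05]

```text
time: 23.7
position: [0.5605, -0.0907, 0.0928]
tcp_rot: [0.274, -3.128, -0.004]
ft_force: [0.3, -0.5, -0.7]
finger_gap: 0.0405
finger_force: 0.0
```

Call:
apply_moves:
  plan:
    - [[0,0,-0.028],[-0.027,0.896,0],-0.05]
    - [[0,0,-0.028],[-0.027,0.896,0],-0.05]
    - [[0,0,-0.028],[-0.027,0.896,0],-0.05]
    - [[0,0,-0.028],[-0.027,0.896,0],-0.05]

```text
time: 24.1
position: [0.5575, 0.0427, 0.093]
tcp_rot: [0.24, -3.132, -0.002]
ft_force: [-0.0, -1.8, -0.3]
finger_gap: 0.0407
finger_force: 0.0
```

Call:
apply_moves:
  plan:
    - [[0,0,-0.028],[-0.027,0.896,0],-0.05]
    - [[0,0,-0.028],[-0.027,0.896,0],-0.05]
    - [[0,0,-0.028],[-0.027,0.896,0],-0.05]
    - [[0,0,-0.028],[-0.027,0.896,0],-0.05]

```text
time: 24.5
position: [0.5545, 0.1767, 0.0931]
tcp_rot: [-0.205, 3.134, 0.002]
ft_force: [0.1, -1.1, -0.3]
finger_gap: 0.0409
finger_force: 0.0
```

Call:
apply_moves:
  plan:
    - [[0,0,-0.027],[-0.028,0.896,0],-0.05]
    - [[0,0,-0.027],[-0.028,0.896,0],-0.05]
    - [[0,0,-0.027],[-0.028,0.896,0],-0.05]
    - [[0,0,-0.027],[-0.028,0.896,0],-0.05]
    - [[0,0,-0.027],[-0.028,0.896,0],-0.05]

```text
time: 25.0
position: [0.55, 0.307, 0.0928]
tcp_rot: [0.167, -3.137, 0.003]
ft_force: [-0.1, -0.2, 0.6]
finger_gap: 0.0404
finger_force: 0.0
```

Run:
```python
from h import *
look(9);held(9,"red",(.03,.058));files(9,["yellow"])
cv2.imwrite("pics/a9.png",cv2.convertScaleAbs(np.hstack([cv2.resize(load(n,9)["frame"][s],(400,400)) for n,s in(("scene",np.s_[140:380,150:430]),("top",np.s_[120:320,340:540]))]),alpha=1.6))
```

```text
25.0 [0.55   0.307  0.0928] 0.040355969469794514 [-0.1 -0.2  0.6]
top red 612 [ 569.9 -226.9] [ 43.6 151.7] 10.4 z [0.0396 0.0478 0.0521]
   blade? 283 [ 629.2 -186.3] [70.5 74.2] 10.2 z [0.0384 0.0421 0.0452] xmax 0.6704
scene red 456 [ 565.8 -226.8] [ 43. 155.] 13.5 z [0.038  0.0497 0.0543]
   blade? 139 [ 625.  -188.1] [67.4 74.9] 11.2 z [0.0405 0.0438 0.0464] xmax 0.6659
top yellow 159 [487.4 272.6] [ 47.1 113.2] 67.1 ztop 0.0499
scene yellow 300 [529.  295.8] [45.4 99.6] 3.6 ztop 0.0508
```

View pics/a9.png

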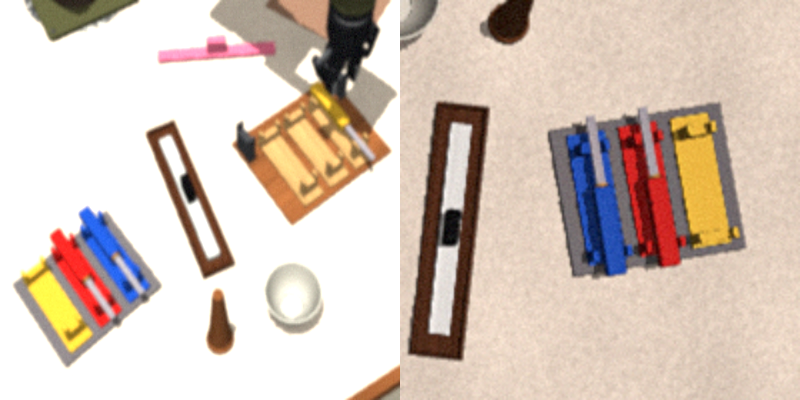

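Blue and red sit properly in their own cradles and the bar is still in the tray. The gripper is over the yellow handle, so I grasp it.

Call:
apply_moves:
  plan:
    - [[0,0,0],[0,0,-0.25],-0.05]
    - [[0,0,0],[0,0,-0.5],-0.05]
    - [[0,0,0],[0,0,-0.63],-0.05]
    - [[0,0,0],[0,0,-0.69],-0.05]
    - [[0,0,0],[0,0,-0.69],-0.05]

```text
time: 25.6
position: [0.549, 0.3062, -0.0113]
tcp_rot: [0.163, -3.135, 0.002]
ft_force: [-0.9, -0.1, 0.4]
finger_gap: 0.0404
finger_force: 0.0
```

Call:
apply_moves:
  plan:
    - [[0,0,0],[0,0,0],-1]
    - [[0,0,0],[0,0,0],-1]
    - [[0,0,0],[0,0,0],-1]
    - [[0,0,0],[0,0,0],-1]
    - [[0,0,0],[0,0,0],-1]
  grip_force: 35

```text
time: 26.1
position: [0.5506, 0.3085, -0.0087]
tcp_rot: [-0.166, 3.135, 0.001]
ft_force: [-0.2, -0.6, 5.5]
finger_gap: 0.0215
finger_force: 36.6
```

Call:
apply_moves:
  plan:
    - [[0,0,0],[0,0,0.1],-1]
    - [[0,0,0],[0,0,0.3],-1]
    - [[0,0,0],[0,0,0.5],-1]
    - [[0,0,0],[0,0,0.7],-1]
    - [[0,0,0],[0,0,0.7],-1]

```text
time: 26.6
position: [0.5525, 0.31, 0.0996]
tcp_rot: [-0.166, 3.129, 0.006]
ft_force: [-0.2, 1.0, -0.4]
finger_gap: 0.0215
finger_force: 35.8
```

Call:
apply_moves:
  plan:
    - [[0,0,0.01],[0.01,-0.2,0],-1]
    - [[0,0,0.02],[0.02,-0.5,0],-1]
    - [[0,0,0.022],[0.037,-0.794,0],-1]
    - [[0,0,0.022],[0.037,-0.794,0],-1]

```text
time: 27.0
position: [0.5537, 0.184, 0.0937]
tcp_rot: [0.187, -3.133, 0.005]
ft_force: [-0.2, 1.0, -0.1]
finger_gap: 0.0214
finger_force: 35.7
```

Call:
apply_moves:
  plan:
    - [[0,0,0.01],[0.01,-0.2,0],-1]
    - [[0,0,0.02],[0.02,-0.5,0],-1]
    - [[0,0,0.022],[0.037,-0.794,0],-1]
    - [[0,0,0.022],[0.037,-0.794,0],-1]

```text
time: 27.4
position: [0.5603, 0.0658, 0.094]
tcp_rot: [0.214, -3.133, 0.003]
ft_force: [0.4, 0.7, -0.7]
finger_gap: 0.0214
finger_force: 35.7
```

Call:
apply_moves:
  plan:
    - [[0,0,0.01],[0.01,-0.2,0],-1]
    - [[0,0,0.02],[0.02,-0.5,0],-1]
    - [[0,0,0.022],[0.037,-0.794,0],-1]
    - [[0,0,0.022],[0.037,-0.794,0],-1]

```text
time: 27.8
position: [0.5669, -0.0529, 0.0943]
tcp_rot: [-0.241, 3.132, -0.003]
ft_force: [-0.1, 1.2, -0.2]
finger_gap: 0.0211
finger_force: 35.7
```

Call:
apply_moves:
  plan:
    - [[0,0,0.01],[0.01,-0.2,0],-1]
    - [[0,0,0.02],[0.02,-0.5,0],-1]
    - [[0,0,0.022],[0.037,-0.794,0],-1]
    - [[0,0,0.022],[0.037,-0.794,0],-1]

```text
time: 28.2
position: [0.5732, -0.172, 0.0945]
tcp_rot: [-0.269, 3.129, -0.004]
ft_force: [1.2, 1.3, -0.5]
finger_gap: 0.0215
finger_force: 35.7
```

Call:
apply_moves:
  plan:
    - [[0,0,0.01],[0.01,-0.2,0],-1]
    - [[0,0,0.02],[0.02,-0.5,0],-1]
    - [[0,0,0.022],[0.037,-0.794,0],-1]
    - [[0,0,0.022],[0.037,-0.794,0],-1]
    - [[0,0,0.022],[0.037,-0.794,0],-1]
    - [[0,0,0.022],[0.037,-0.794,0],-1]

```text
time: 28.8
position: [0.577, -0.2848, 0.0941]
tcp_rot: [0.303, -3.126, -0.003]
ft_force: [-0.1, 0.0, -1.6]
finger_gap: 0.0219
finger_force: 35.7
```

Run:
```python
from h import *
look(10);held(10,"yellow")
```

```text
28.8 [ 0.577  -0.2848  0.0941] 0.02187277137812737 [-0.1  0.  -1.6]
top yellow 222 [ 555.8 -275. ] [44.9 87.8] 22.2 z [0.1435 0.1506 0.1542]
   blade? 196 [ 643.8 -272.3] [12.  73.8] 11.0 z [0.1409 0.1446 0.1477] xmax 0.681
scene yellow 180 [ 619.8 -287.6] [ 35.2 121.9] 5.8 z [0.1455 0.1538 0.1574]
   blade? 187 [ 626.3 -287.4] [ 46.7 102.6] 0.2 z [0.1439 0.1476 0.1668] xmax 0.6776
```

Call:
apply_moves:
  plan:
    - [[0,0,0],[0,-0.007,-0.25],-1]
    - [[0,0,0],[0,-0.007,-0.45],-1]
    - [[0,0,0],[0,-0.007,-0.6],-1]
    - [[0,0,0],[0,-0.007,-0.67],-1]
    - [[0,0,0],[0,-0.007,-0.69],-1]
    - [[0,0,0],[0,-0.007,-0.703],-1]
    - [[0,0,0],[0,-0.007,-0.703],-1]
    - [[0,0,0],[0,-0.007,-0.703],-1]

```text
time: 29.7
position: [0.5773, -0.2872, -0.0087]
tcp_rot: [-0.303, 3.127, 0.0]
ft_force: [-3.1, 1.7, 5.3]
finger_gap: 0.0216
finger_force: 36.6
```

Contact again. I release, rise and move clear for a final look.

Call:
apply_moves:
  plan:
    - [[0,0,0],[0,0,0],-0.05]
    - [[0,0,0],[0,0,0],-0.05]
    - [[0,0,0],[0,0,0],-0.05]
    - [[0,0,0],[0,0,0.15],-0.05]
    - [[0,0,0],[0,0,0.4],-0.05]
    - [[0,0,0],[0,0,0.8],-0.05]
    - [[0,0,0],[0,0,1],-0.05]
    - [[0,0,0],[0,0,1],-0.05]

```text
time: 30.5
position: [0.5819, -0.291, 0.1468]
tcp_rot: [-0.3, 3.116, -0.013]
ft_force: [-0.8, 0.1, -0.4]
finger_gap: 0.0404
finger_force: 0.0
```

Call:
apply_moves:
  plan:
    - [[0,0,0],[-0.5,-1,0],-0.05]
    - [[0,0,0],[-0.5,-1,0],-0.05]
    - [[0,0,0],[-0.5,-1,0],-0.05]
    - [[0,0,0],[-0.5,-1,0],-0.05]

```text
time: 30.9
position: [0.4999, -0.4426, 0.1387]
tcp_rot: [0.296, -3.126, 0.003]
ft_force: [0.4, 0.0, -0.4]
finger_gap: 0.0407
finger_force: 0.0
```

Call:
apply_moves:
  plan:
    - [[0,0,0],[-0.5,-0.8,0],-0.05]
    - [[0,0,0],[-0.5,-0.8,0],-0.05]
    - [[0,0,0],[-0.5,-0.8,0],-0.05]
    - [[0,0,0],[-0.5,-0.8,0],-0.05]
    - [[0,0,0],[-0.5,-0.8,0],-0.05]

```text
time: 31.4
position: [0.4366, -0.551, 0.138]
tcp_rot: [0.259, -3.115, 0.013]
ft_force: [0.1, -0.0, -0.0]
finger_gap: 0.0407
finger_force: 0.0
```

Run:
```python
from h import *
look(11);held(11,"yellow",(.03,.058));held(11,"red",(.03,.058));held(11,"blue",(.03,.058))
cv2.imwrite("pics/b1.png",cv2.convertScaleAbs(np.hstack([cv2.resize(load(n,11)["frame"][s],(400,400)) for n,s in(("scene",np.s_[190:370,140:340]),("top",np.s_[120:320,340:540]))]),alpha=1.6))
```

```text
31.4 [ 0.4366 -0.551   0.138 ] 0.04066899647385436 [ 0.1 -0.  -0. ]
top yellow 611 [ 583.6 -285.8] [ 43.6 158.7] 10.2 z [0.0402 0.0474 0.0517]
   blade? 424 [ 633.8 -215.8] [ 74.5 130.3] -80.8 z [0.0378 0.042  0.0452] xmax 0.679
scene yellow 484 [ 577.1 -288.2] [ 42.8 158.1] 10.6 z [0.0383 0.05   0.0543]
   blade? 214 [ 629.6 -215.9] [ 77.1 131.6] -80.4 z [0.0412 0.044  0.047 ] xmax 0.6645
top red 605 [ 570.  -229.4] [ 45.6 151.9] 7.9 z [0.0397 0.048  0.0522]
   blade? 424 [ 633.8 -215.8] [ 74.5 130.3] -80.8 z [0.0378 0.042  0.0452] xmax 0.679
scene red 466 [ 566.3 -226.4] [ 43.4 154. ] 13.8 z [0.0379 0.0499 0.0543]
   blade? 214 [ 629.6 -215.9] [ 77.1 131.6] -80.4 z [0.0412 0.044  0.047 ] xmax 0.6645
top blue 570 [ 557.5 -165.4] [ 43.7 149.2] 13.9 z [0.0407 0.0477 0.0518]
   blade? 424 [ 633.8 -215.8] [ 74.5 130.3] -80.8 z [0.0378 0.042  0.0452] xmax 0.679
scene blue 422 [ 556.1 -172.7] [ 41.3 153.3] 9.2 z [0.0389 0.05   0.0541]
   blade? 214 [ 629.6 -215.9] [ 77.1 131.6] -80.4 z [0.0412 0.044  0.047 ] xmax 0.6645
```

View pics/b1.png

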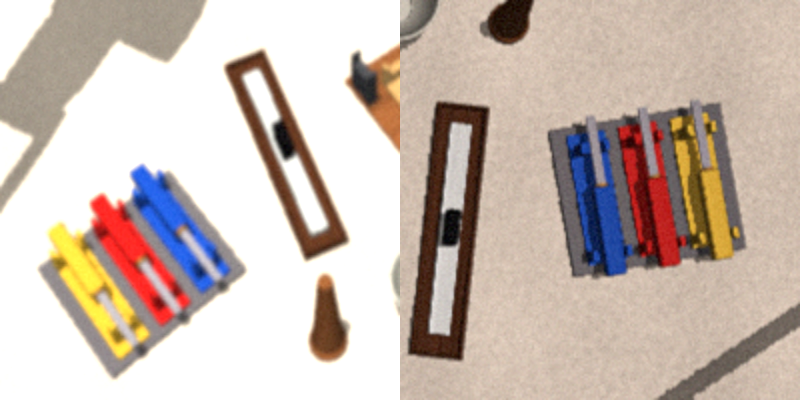

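All three files lie level in their own cradles (blade tops about 43 mm), the bar is flat in the tray with its grip up, and the arm is clear. I hand in.

```bash
python3 -c "
from workcell import job
print(job.finish_job())"
```

```text
the job is handed in; nothing more can be done
None
```

The job is handed in after about 31 s of robot time. The bar lies flat in the tray, grip up, and the red, yellow and blue files are seated in their own cradles. My first grasp of the bar closed above the block because the real fingertips are about 37 mm higher than reported; I corrected for this.

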